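# Comb the stirring rods into the drying tray

## Robot

A 6-joint arm with a two-finger parallel gripper is mounted at the origin on the work surface. World frame = base frame: x ahead of the robot, y to its left, z up, the work surface at z = 0. Lengths are in mm, angles in rad, forces in N, time in s.
With the tool pointing down it reaches from about 275 to 750 mm from the base axis. Payload 10.2 kg.
Tool frame: the origin (TCP) lies at the very end of the fingers, on their centre line; the grasp point (between the pads) lies ctrl.grip_depth behind it (ctrl.grip_depth is the distance from the TCP to the grasp point, in mm); z points along the fingers, y is the direction in which the jaws open and shut (so a half turn about z gives the same grasp; the last joint's range is limited). The gripper opens to 85 mm and grips with 20 to 120 N. Pads are 22 mm wide; open, the fingers measure 114 mm over their backs; the gripper's body (76 mm by 85 mm) begins 54 mm behind the grasp point. The pads swing forward as they close: fully open they stand 13 mm farther back than shut.
Start: joints at [1.113, 0.313, 1.498, -0, 1.331, -0.223], TCP at [122.153, 510.597, 231.294] pointing down, gripper open.
Joint ranges: [-2.94, 2.94], [-0.97, 2.17], [0.19, 2.56], [-1.23, 4.37], [0.02, 3.11], [-2.88, 2.88]. Speed limits (rad/s): [2.39, 2.39, 3.01, 3.14, 3.14, 3.14].

## Interface

Orientations are given as a unit quaternion [w, x, y, z].
In Python, from rig import telemetry, eyes, ctrl, nets gives the robot as it stands. The module is installed in compiled form; this text tells all that it offers.
- The arm moves only by the tool drive_tool, never from a script. Its argument "series" is text: rows parted by semicolons, each of 7 numbers parted by spaces: the shift along the tool's x, y, z normalised to -1 to 1, where 1 is 0.12 m, then the turn, a rotation vector about the tool's x, y, z normalised to -1 to 1, where 1 is 0.5 rad, then the opening, from 0 (shut) to 1 (fully open). In form: tx ty tz wx wy wz hand; .... A call has 1 to 20 rows; each row is the pose to reach, as a shift and turn from the pose measured when the call began, along the tool's axes at that moment; what a row does not reach only later rows make up. A row lasts 1/10 s, in which the tool goes at most 50 mm and 8.59 degrees, less where a joint would pass 70% of its speed; a pose out of reach is approached as far as the arm can. A call with a number of a shift or a turn outside -1 to 1 is refused whole. A call with a gripper value outside its range is refused whole. The fingers move at their own pace and stop on an object; "newtons" is the grip in N (left out, the last holds). Time passes only in rows, so rows that repeat a pose let the fingers close. It gives the time, the measured TCP pose, the force and the opening at its end, in the units of the state.
- telemetry.sense(): the state, without advancing time (a new reading comes with each control period).
- eyes.capture(name): name is "scene" or "top" or "wrist"; returns a dict with "frame" (480x640x3 uint8, red, green, blue), "fx", "fy", "cx", "cy" (pixels), "D" ([k1, k2, p1, p2, k3] as OpenCV has them; the pictures are not rectified), "view" (4x4, takes a point from world to camera coordinates). Camera axes: x right, y up, looking along -z (the intrinsics and any distortion apply to the point x, -y, -z); pixel columns grow to the right and rows downward; lengths in mm; the calibration is good to about 2 mm. A picture is of the moment at which its call begins. There is no depth.
- ctrl.finish_job(): hands the job in, once; it reports no verdict.
Trained networks look in a picture, given as the dict that the camera call returned (one of the last four; its "shot" number tells which), for a name from the list of things; names that differ only in an ending like _2 or _b are one class to them, and where a whole thing is asked for, a point or a joint stands for the part that bears it (a point fixed in the world has none). Each returns a list of dicts, best first, with "confidence" (0 to 1); they miss things now and then, are a little off and sometimes report something else, mostly with a low value. They report only what shows in the picture. A call takes as long as a camera call. They do not tell look-alikes from the thing itself.
- nets.spot_in(name, picture): "rect" ([left, top, right, bottom] in pixels, round what is visible of it).
The state is a dict: "time_s": time; "joints": joint angles; "dq": joint speeds; "tau": joint torques, N m; "eef_pos": TCP position; "ee_rot": TCP orientation; "force": force on the tool from outside, world axes, zero at the start; "wrist_torque": the same for the moment, N m; "grip_width": opening from 0.0 (shut) to 1.0 (fully open).
Only numpy, scipy, OpenCV 4.12 (cv2) and the standard library are available. Lean on these libraries where they do the work, as an engineer would, in place of code of your own. Each camera call takes 0.05 s, during which the arm holds its last target. There are 200 camera calls.

## Task

Two white stirring rods lie askew on the ridges of the grey drying tray. Pick up the wide toothed rake by its handle and comb it across the tray, from the open side towards the end wall, so that each rod drops flat into a groove, parallel with it; do not touch the rods with the gripper. Then stand the rake back on the bench beside the tray, upright on its teeth, and let go.

Things in the scene. Friction and masses are not known exactly. Their poses are not given: they have to be found in the camera images.
- rake_grip (a point): grip point of the loose 180 g rake, 65 mm above its teeth's tips. It stands beside the tray: steel head 190 (y) x 40 (x) x 12 mm, underside 8.5 mm up, two rows (x = +-14 mm) of 9 teeth, 5 mm thick, each row 117 mm long (y). Grey upright handle 20 (x) x 28 (y) mm, from 44 mm below this point to 35 above. z up, both sides alike. The like tool with a 75 mm toothless head is a scraper: not wanted.
- tray: fixed grey tray 189 (x) x 166 (y) mm; origin under its centre on the bench, z up. 8 grooves along y, 18 wide, 12 deep, centres every 23 mm from x = -80.5 to 80.5; ridge tops 16 mm up. 8 mm side rims (y = +-79) and an end wall (inner face x = +89.5) rise to 26 mm; the -x side is open. The rake's head can slide on both rims towards +x: teeth tips 17.5 mm up, clear of ridges and of rods in grooves.
- rod_a_mid (a point): centre of one loose white stirring rod, a plain cylinder 110 mm long, 10 mm thick, 20 g, slippery; its y axis runs along the rod. It starts askew (15 to 26 degrees off the grooves) across the tray's ridges, centre 21 mm above the bench; in a groove its centre is 9 mm up. It can roll; if it snags under the rake, back off 1 cm.
- rod_b_mid (a point): centre of one loose white stirring rod, a plain cylinder 110 mm long, 10 mm thick, 20 g, slippery; its y axis runs along the rod. It starts askew (15 to 26 degrees off the grooves) across the tray's ridges, centre 21 mm above the bench; in a groove its centre is 9 mm up. It can roll; if it snags under the rake, back off 1 cm.
Mind the look-alikes: they are no part of the job. What is shaped like the part that bears rake_grip but yellow is not meant.

How it is judged (in metres and radians):
On the way, in this order (a step that is already met when the one before it is completed fails the run):
1. the rake is lifted off the bench (height (world z) of rake_grip above 0.077 m), for 0.1 s.
2. both rods lie in grooves of the tray, parallel with them, the rake being still off the bench and at the tray (z of rod_a_mid in the frame of tray between 0.005 and 0.013 m and x of rod_a_mid in the frame of tray between -0.092 and 0.092 m and y of rod_a_mid in the frame of tray between -0.04 and 0.04 m and angle between the y axis of each of rod_a_mid, rod_b_mid and the y axis of tray, either way round below 0.175 rad and z of rod_b_mid in the frame of tray between 0.005 and 0.013 m and x of rod_b_mid in the frame of tray between -0.092 and 0.092 m and y of rod_b_mid in the frame of tray between -0.04 and 0.04 m and height (world z) of rake_grip above 0.075 m and horizontal distance between rake_grip and tray below 0.2 m), for 0.1 s.
At the end, for the whole second after the job is handed in: Each rod lies in a groove: centre 5 to 13 mm above the tray's underside, within 92 mm (x) and 40 mm (y) of the tray's centre, parallel with the grooves to 10 degrees. The rake stands on the bench on its teeth, upright to 10 degrees, its grip point 53 to 73 mm above the bench (z of rod_a_mid in the frame of tray between 0.005 and 0.013 m and x of rod_a_mid in the frame of tray between -0.092 and 0.092 m and y of rod_a_mid in the frame of tray between -0.04 and 0.04 m and angle between the y axis of each of rod_a_mid, rod_b_mid and the y axis of tray, either way round below 0.175 rad and z of rod_b_mid in the frame of tray between 0.005 and 0.013 m and x of rod_b_mid in the frame of tray between -0.092 and 0.092 m and y of rod_b_mid in the frame of tray between -0.04 and 0.04 m and height (world z) of rake_grip between 0.053 and 0.073 m and angle between rake_grip's own z axis and vertical below 0.175 rad); the robot touches nothing.
It fails at once if the gripper touches a rod (contact force between any of the fingers, the arm and rod_a above 0.3 N or contact force between any of the fingers, the arm and rod_b above 0.3 N).
It also fails if it takes over 58 s, if anything falls off the work surface, if the arm or the gripper's body presses on something with over 40 N, if the wrist force passes 120 N, or if a joint passes its speed limit or range.

## Working session

There is one attempt and no reset: what is moved stays moved. The work goes in short steps, Python scripts to look and compute and a tool call to move; the robot and the scene stay as the last step left them, time stands still between calls to the robot, and variables do not carry over. Pictures are saved under pics/ and viewed, about 8 in all and at most 12, crops included, and the job is handed in when it is done.

Besides the shell and the picture viewer there is one more tool, called after "Call:" by a JSON object that holds its "name" and its "arguments". drive_tool: Moves the arm, as the interface text tells. Scaled input: -1 to 1 covers 0.12 m each way for a shift and 0.5 rad each way for a turn. Its arguments: {"type":"object","properties":{"series":{"type":"string"},"newtons":{"type":"number"}},"required":["series"]}

```bash
mkdir -p pics
cat > h.py <<'E'
import numpy as np, cv2
from scipy.spatial.transform import Rotation as R
from rig import telemetry, eyes, ctrl, nets
F=np.diag([1,-1,-1.])
def proj(c,P):
    V=np.array(c["view"]);P=np.atleast_2d(P).astype(float)
    p=(P@V[:3,:3].T+V[:3,3])@F
    K=np.array([[c["fx"],0,c["cx"]],[0,c["fy"],c["cy"]],[0,0,1.]])
    return cv2.projectPoints(p,np.zeros(3),np.zeros(3),K,np.array(c["D"],float))[0][:,0]
def ray(c,uv):
    V=np.array(c["view"]);K=np.array([[c["fx"],0,c["cx"]],[0,c["fy"],c["cy"]],[0,0,1.]])
    n=cv2.undistortPoints(np.array([[uv]],float),K,np.array(c["D"],float))[0,0]
    d=V[:3,:3].T@(F@np.array([n[0],n[1],1.]));o=-V[:3,:3].T@V[:3,3]
    return o,d/np.linalg.norm(d)
def atz(c,uv,z):
    o,d=ray(c,uv);return o+d*(z-o[2])/d[2]
def tri(rs):
    A=0;b=0
    for o,d in rs:
        M=np.eye(3)-np.outer(d,d);A=A+M;b=b+M@o
    return np.linalg.solve(A,b)
def save(c,n): cv2.imwrite("pics/"+n,c["frame"][:,:,::-1])
E
python3 - <<'E'
from h import *
s=telemetry.sense();print(s["time_s"],s["eef_pos"],s["ee_rot"],ctrl.grip_depth)
for n in("top","scene"):
    c=eyes.capture(n);save(c,n+"0.png")
    for k in("rake_grip","tray","rod_a_mid"):
        for d in nets.spot_in(k,c):
            r=d["rect"];print(n,k,np.round(r),round(d["confidence"],2),atz(c,[(r[0]+r[2])/2,(r[1]+r[3])/2],20).round())
E
```

```text
0.0 [122.03032465 510.35073453 230.73576748] [-2.12833574e-04  1.17112961e-01  9.93118385e-01 -6.18911607e-04] 18.700000000000003
top rake_grip [426. 168. 459. 240.] 0.77 [ 535. -343.   20.]
top rake_grip [429. 271. 498. 312.] 0.62 [ 308. -394.   20.]
top tray [281. 165. 360. 236.] 0.76 [541. -26.  20.]
top rod_a_mid [297. 182. 319. 215.] 0.7 [547.   6.  20.]
scene rake_grip [181. 320. 229. 424.] 0.71 [ 549. -347.   20.]
scene rake_grip [ 65. 264. 152. 344.] 0.62 [ 310. -412.   20.]
scene tray [284. 235. 407. 336.] 0.59 [561. -38.  20.]
scene rod_a_mid [335. 264. 387. 281.] 0.75 [556.   9.  20.]
```

View pics/top0.png

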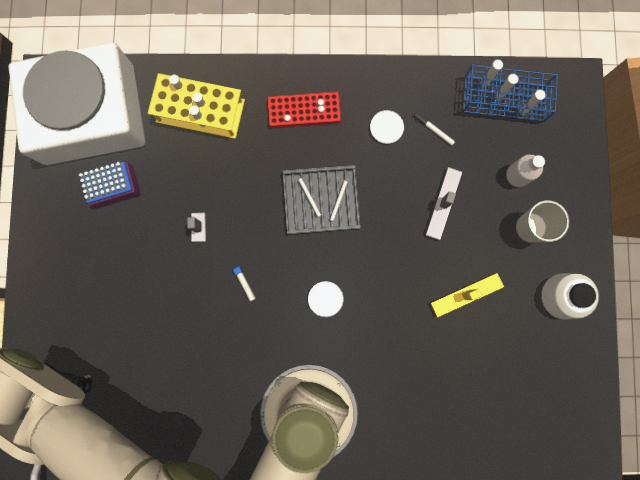

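View pics/scene0.png

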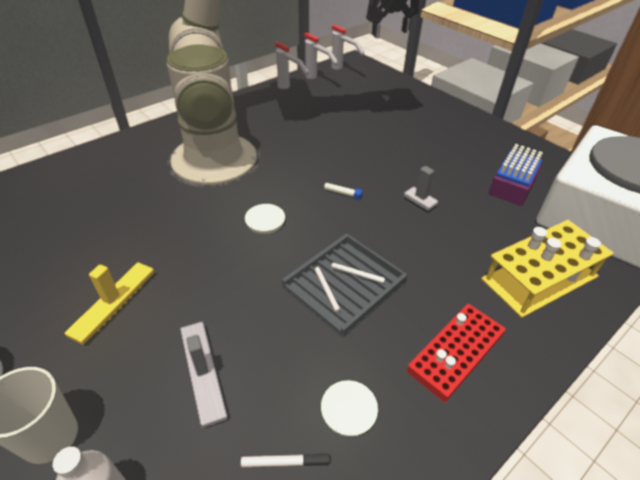

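Call:
{"name": "drive_tool", "arguments": {"series": "-0.98 -0.92 -0.2 0 0 0 0.7;-0.98 -0.92 -0.2 0 0 0 0.7;-0.98 -0.92 -0.2 0 0 0 0.7;-0.98 -0.92 -0.2 0 0 0 0.7;-0.98 -0.92 -0.2 0 0 0 0.7"}}

```text
time_s: 0.9
eef_pos: [211.8, 374.9, 255.8]
ee_rot: [0.0, 0.119, 0.993, 0.0]
force: [-0.9, 0.5, 0.4]
grip_width: 0.699
```

Call:
{"name": "drive_tool", "arguments": {"series": "-0.98 -0.92 -0.2 0 0 0 0.7;-0.98 -0.92 -0.2 0 0 0 0.7;-0.98 -0.92 -0.2 0 0 0 0.7;-0.98 -0.92 -0.2 0 0 0 0.7;-0.98 -0.92 -0.2 0 0 0 0.7"}}

```text
time_s: 1.4
eef_pos: [300.9, 239.4, 280.0]
ee_rot: [0.001, 0.12, 0.993, 0.001]
force: [-0.4, 0.8, 0.8]
grip_width: 0.702
```

Call:
{"name": "drive_tool", "arguments": {"series": "-0.98 -0.92 -0.2 0 0 0 0.7;-0.98 -0.92 -0.2 0 0 0 0.7;-0.98 -0.92 -0.2 0 0 0 0.7;-0.98 -0.92 -0.2 0 0 0 0.7;-0.98 -0.92 -0.2 0 0 0 0.7"}}

```text
time_s: 1.9
eef_pos: [389.4, 104.3, 303.6]
ee_rot: [0.0, 0.121, 0.993, 0.001]
force: [-0.2, -0.6, 0.3]
grip_width: 0.701
```

Call:
{"name": "drive_tool", "arguments": {"series": "-0.6 -0.92 -0.2 0 0 0 0.7;-0.6 -0.92 -0.2 0 0 0 0.7;-0.6 -0.92 -0.2 0 0 0 0.7;-0.6 -0.92 -0.2 0 0 0 0.7;-0.6 -0.92 -0.2 0 0 0 0.7"}}

```text
time_s: 2.4
eef_pos: [432.7, -18.3, 327.0]
ee_rot: [-0.0, 0.12, 0.993, 0.001]
force: [-0.2, 0.5, -0.2]
grip_width: 0.701
```

Run:
```python
from h import *
s=telemetry.sense();print(s["time_s"],s["eef_pos"],s["ee_rot"])
c=eyes.capture("wrist");save(c,"w1.png");V=np.array(c["view"]);print((-V[:3,:3].T@V[:3,3]).round(),V[:3,:3].round(2).tolist())
for k in("rake_grip","tray","rod_a_mid"):
    for d in nets.spot_in(k,c):
        r=d["rect"];print(k,np.round(r),round(d["confidence"],2),atz(c,[(r[0]+r[2])/2,(r[1]+r[3])/2],20).round())
```

```text
2.4 [432.66569084 -18.29542765 326.95934182] [-3.22186934e-04  1.19859763e-01  9.92790192e-01  1.08113967e-03]
[356.   0. 470.] [[0.24, 0.97, 0.0], [-0.93, 0.23, -0.3], [-0.3, 0.07, 0.95]]
rake_grip [  0. 108.  70. 200.] 0.89 [ 294. -359.   20.]
rake_grip [ 78. 252. 142. 364.] 0.78 [ 519. -356.   20.]
tray [251. 195. 415. 346.] 0.85 [539. -28.  20.]
rod_a_mid [326. 243. 384. 299.] 0.57 [547.   2.  20.]
```

View pics/w1.png

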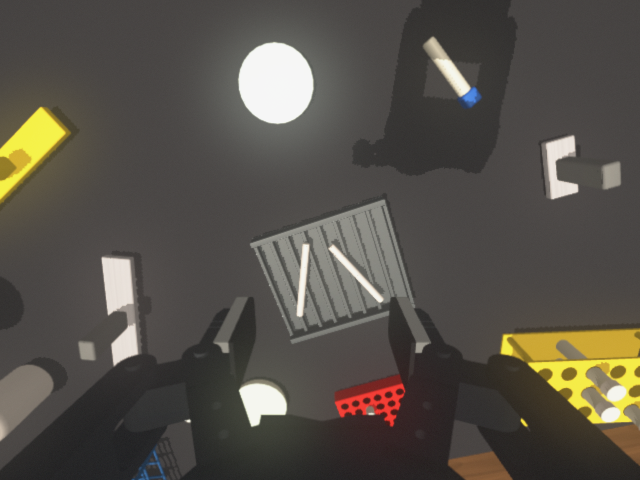

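Run:
```python
from h import *
i=cv2.imread("pics/w1.png")[185:350,235:430];j=cv2.imread("pics/top0.png")[155:245,270:370]
a=cv2.resize(i,None,fx=4,fy=4,interpolation=2)[:600]
b=cv2.resize(j,(0,0),fx=4,fy=4,interpolation=2)
cv2.imwrite("pics/c1.png",cv2.convertScaleAbs(a,alpha=1.6))
s=cv2.imread("pics/scene0.png")[225:345,275:415];s=cv2.resize(s,None,fx=3,fy=3,interpolation=2)
o=np.zeros((360,825,3),np.uint8);o[:,:400]=b;o[:,405:825]=s;cv2.imwrite("pics/c2.png",cv2.convertScaleAbs(cv2.resize(o,(800,349)),alpha=1.8))
```

```text
(no output)
```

View pics/c1.png

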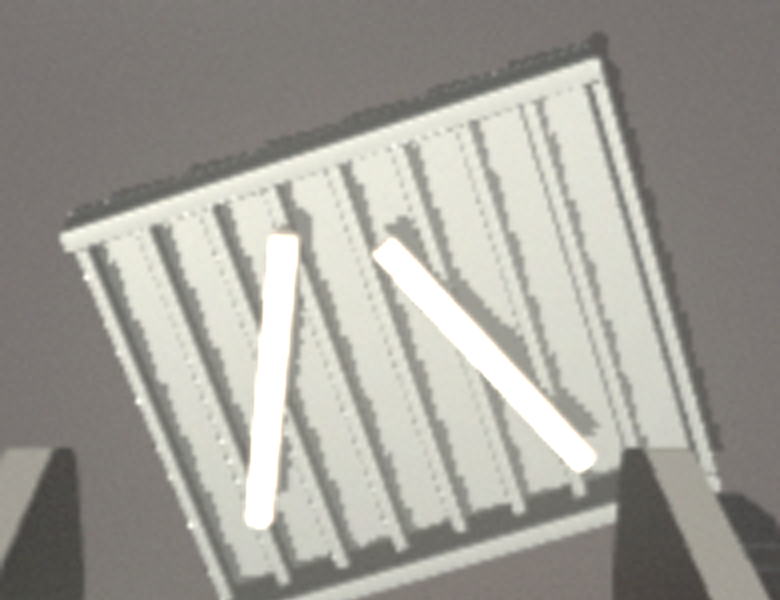

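View pics/c2.png

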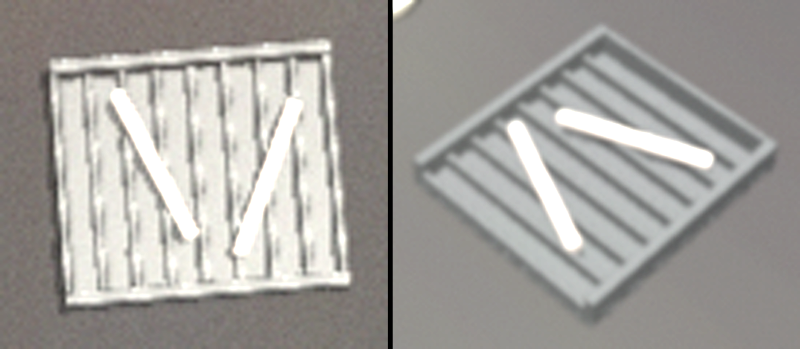

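Call:
{"name": "drive_tool", "arguments": {"series": "-0.32 -0.85 0.1 0 0 0 0.7;-0.32 -0.85 0.1 0 0 0 0.7;-0.32 -0.85 0.1 0 0 0 0.7;-0.32 -0.85 0.1 0 0 0 0.7"}}

```text
time_s: 3.0
eef_pos: [445.6, -126.8, 314.8]
ee_rot: [-0.0, 0.12, 0.993, 0.001]
force: [-0.9, -0.1, -0.2]
grip_width: 0.699
```

Call:
{"name": "drive_tool", "arguments": {"series": "-0.32 -0.85 0.1 0 0 0 0.7;-0.32 -0.85 0.1 0 0 0 0.7;-0.32 -0.85 0.1 0 0 0 0.7;-0.32 -0.85 0.1 0 0 0 0.7;-0.32 -0.85 0.1 0 0 0 0.7"}}

```text
time_s: 3.5
eef_pos: [458.9, -233.1, 303.0]
ee_rot: [-0.0, 0.119, 0.993, 0.001]
force: [-0.5, 0.7, -0.0]
grip_width: 0.699
```

Run:
```python
from h import *
import pickle
c=eyes.capture("wrist");save(c,"w2.png");pickle.dump(c,open("w2.pkl","wb"));print(telemetry.sense()["eef_pos"])
for d in nets.spot_in("rake_grip",c):
        r=d["rect"];print(np.round(r),round(d["confidence"],2))
t=eyes.capture("top");pickle.dump(t,open("t.pkl","wb"))
P=np.array([atz(t,p,26) for p in [(283.4,171.5),(355.1,165.8),(360.2,228),(287.5,233.1)]])
print(P.round(1),P.mean(0).round(1),[np.linalg.norm(P[i]-P[i-1]).round(1) for i in range(4)])
```

```text
[ 458.92084045 -233.06947692  303.18493119]
[ 78.  30. 220. 166.] 0.74
[[ 616.2   70.5   26. ]
 [ 632.8 -115.8   26. ]
 [ 469.5 -129.1   26. ]
 [ 455.    57.4   26. ]] [543.4 -29.3  26. ] [np.float64(161.8), np.float64(187.0), np.float64(163.8), np.float64(187.0)]
```

Call:
{"name": "drive_tool", "arguments": {"series": "-0.32 -0.85 0.1 0 0 0 0.7;-0.32 -0.85 0.1 0 0 0 0.7;-0.32 -0.85 0.1 0 0 0 0.7;-0.32 -0.85 0.1 0 0 0 0.7;-0.32 -0.85 0.1 0 0 0 0.7"}}

```text
time_s: 4.15
eef_pos: [472.4, -340.2, 291.5]
ee_rot: [0.0, 0.118, 0.993, 0.001]
force: [-0.2, -0.2, -0.1]
grip_width: 0.7
```

Run:
```python
from h import *
import pickle
c=eyes.capture("wrist");save(c,"w3.png");pickle.dump(c,open("w3.pkl","wb"));print(telemetry.sense()["eef_pos"],telemetry.sense()["time_s"])
for d in nets.spot_in("rake_grip",c):
        r=d["rect"];print(np.round(r),round(d["confidence"],2))
o=np.hstack([cv2.imread("pics/w2.png")[100:460,0:400],cv2.imread("pics/w3.png")[100:460,120:520]]);cv2.imwrite("pics/c3.png",o)
```

```text
[ 472.39119618 -340.07205457  291.78300264] 4.2
[309. 175. 352. 317.] 0.93
[153.   0. 308. 129.] 0.61
```

View pics/c3.png

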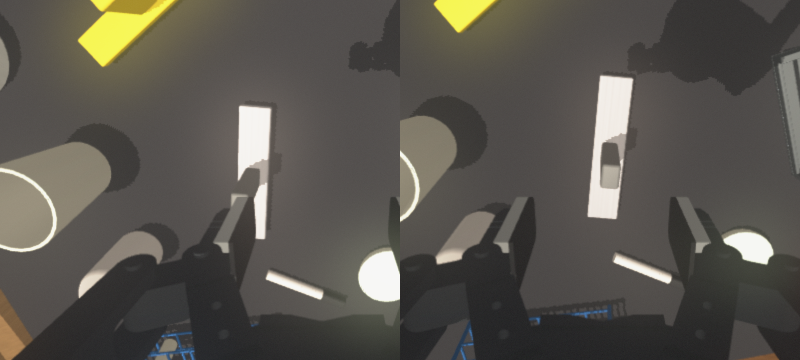

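Run:
```python
from h import *
import pickle
c=pickle.load(open("w3.pkl","rb"));t=pickle.load(open("t.pkl","rb"));w2=pickle.load(open("w2.pkl","rb"))
P=np.array([atz(c,p,20.5) for p in [(322,173),(353,175),(338,318),(308,317)]])
print(P.round(1),P.mean(0).round(1),[np.linalg.norm(P[i]-P[i-1]).round(1) for i in range(4)])
for a in(P[0]-P[3],P[1]-P[2]):print(np.degrees(np.arctan2(-a[1],-a[0])).round(1))
print("handle",atz(c,(330.5,276),100))
# two-view height: head far corners w2/w3
for p,q in [((239,204),(322,173)),((274,204),(353,175)),((264,338),(338,318))]: print(tri([ray(w2,p),ray(c,q)]).round(1))
f=t["frame"][185:215,430:465]
print("top handle",[tri([ray(t,p),ray(c,(330.5,276))]).round(1) for p in [(447,199),(449,199)]])
e=telemetry.sense();Rm=R.from_quat(np.roll(e["ee_rot"],-1)).as_matrix();print(Rm.round(3).tolist(),e["eef_pos"])
```

```text
[[ 440.9 -331.9   20.5]
 [ 451.8 -296.8   20.5]
 [ 634.  -356.2   20.5]
 [ 622.9 -395.2   20.5]] [ 537.4 -345.    20.5] [np.float64(192.7), np.float64(36.7), np.float64(191.6), np.float64(40.6)]
-19.2
-18.1
handle [ 537.73317165 -346.31101849  100.        ]
[ 439.8 -331.7   30. ]
[ 454.6 -295.6    0.5]
[ 627.  -355.3   31.7]
top handle [array([ 535.9, -342.6,   97.6]), array([ 533.1, -343.7,  107.2])]
[[-0.972, 0.235, 0.001], [0.235, 0.972, 0.001], [-0.001, 0.001, -1.0]] [ 472.39787058 -340.13268454  291.85351923]
```

Call:
{"name": "drive_tool", "arguments": {"series": "-0.54 0.08 0 0 0 0.175 0.7;-0.54 0.08 0 0 0 0.175 0.7;-0.54 0.08 0.4 0 0 0.175 0.7;-0.54 0.08 0.8 0 0 0.175 0.7;-0.54 0.08 0.98 0 0 0.175 0.7;-0.54 0.08 0.98 0 0 0.175 0.7;-0.54 0.08 0.98 0 0 0.175 0.7"}}

```text
time_s: 4.95
eef_pos: [538.4, -345.6, 176.2]
ee_rot: [0.001, 0.161, 0.987, 0.0]
force: [0.1, -0.3, 0.6]
grip_width: 0.701
```

Run:
```python
from h import *
c=eyes.capture("wrist");save(c,"w4.png");s=telemetry.sense();print(s["eef_pos"],s["ee_rot"])
```

```text
[ 538.5640474  -345.94323174  176.87238069] [ 2.12070746e-03  1.61197559e-01  9.86919813e-01 -3.63316985e-04]
```

View pics/w4.png

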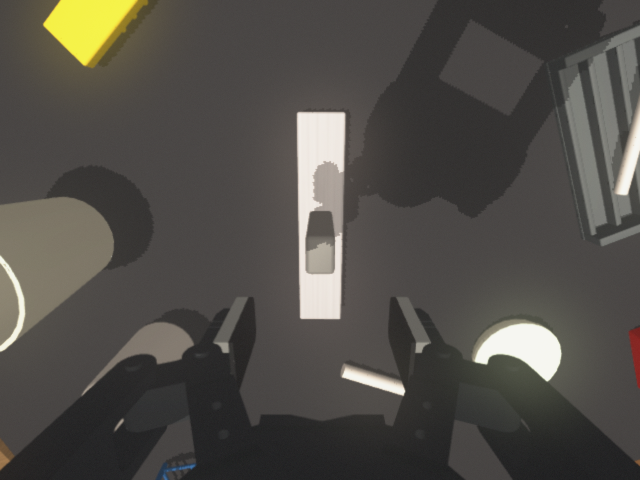

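Call:
{"name": "drive_tool", "arguments": {"series": "0 0 0.4 0 0 0 0.7;0 0 0.75 0 0 0 0.7;0 0 1 0 0 0 0.7;0 0 1 0 0 0 0.7;0 0 1 0 0 0 0.7", "newtons": 70}}

```text
time_s: 5.5
eef_pos: [540.0, -346.9, 59.4]
ee_rot: [0.004, 0.161, 0.987, -0.001]
force: [0.1, -0.1, 0.9]
grip_width: 0.702
```

Call:
{"name": "drive_tool", "arguments": {"series": "0 0 0.08 0 0 0 0.7;0 0 0.08 0 0 0 0;0 0 0.08 0 0 0 0;0 0 0.08 0 0 0 0;0 0 0.08 0 0 0 0;0 0 0.08 0 0 0 0;0 0 0.08 0 0 0 0;0 0 0.08 0 0 0 0", "newtons": 70}}

```text
time_s: 6.3
eef_pos: [540.4, -347.2, 50.7]
ee_rot: [0.004, 0.161, 0.987, -0.002]
force: [-1.6, -0.4, 5.9]
grip_width: 0.228
```

Call:
{"name": "drive_tool", "arguments": {"series": "0 0 -0.2 0 0 0 0;0 0 -0.4 0 0 0 0;0 0 -0.5 0 0 0 0;0 0 -0.5 0 0 0 0;0 0 -0.5 0 0 0 0;0 0 -0.5 0 0 0 0"}}

```text
time_s: 6.9
eef_pos: [539.4, -346.5, 109.1]
ee_rot: [0.003, 0.161, 0.987, -0.001]
force: [0.1, -0.9, -1.0]
grip_width: 0.223
```

Run:
```python
from h import *
c=eyes.capture("wrist");save(c,"w5.png");s=telemetry.sense();print(s["eef_pos"],s["ee_rot"])
```

```text
[ 539.49859182 -346.54404943  109.20873917] [ 0.00309476  0.16114097  0.986926   -0.00103862]
```

View pics/w5.png

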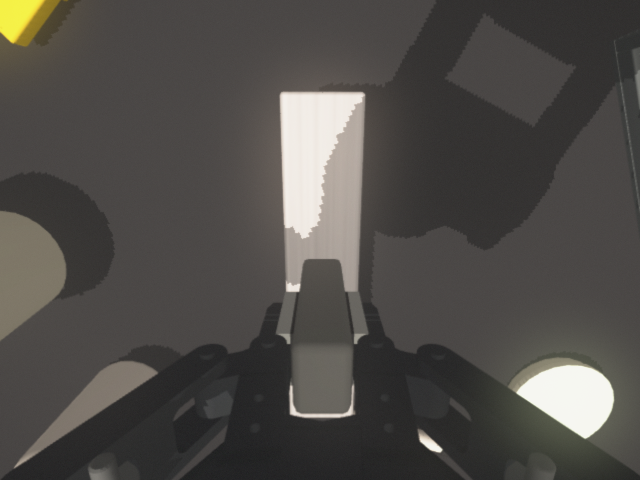

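Call:
{"name": "drive_tool", "arguments": {"series": "0.12 0.43 0 0 0 -0.3 0;0.23 0.85 0 0 0 -0.6 0;0.23 0.85 0 0 0 -0.814 0;0.23 0.85 0 0 0 -0.814 0;0.23 0.85 0 0 0 -0.814 0;0.23 0.85 0 0 0 -0.814 0"}}

```text
time_s: 7.55
eef_pos: [545.6, -242.2, 108.6]
ee_rot: [0.003, -0.04, 0.999, -0.002]
force: [0.7, -0.7, -1.8]
grip_width: 0.226
```

```bash
cat >> h.py <<'E'
T0=np.array([543.4,-29.3]);A=np.radians(94.8);X=np.array([np.cos(A),np.sin(A)]);Y=np.array([-X[1],X[0]])
def go(tx,ty=0):
    s=telemetry.sense();p=s["eef_pos"];M=R.from_quat(np.roll(s["ee_rot"],-1)).as_matrix()
    e=T0+tx*X+ty*Y-p[:2];print("t",s["time_s"],"p",np.round(p,1),"tray",((p[:2]-T0)@X).round(1),((p[:2]-T0)@Y).round(1),"yaw",np.degrees(np.arctan2(M[1,1],M[0,1])).round(2),"tilt",(M[:2,2]).round(4),"shift",(M.T@np.r_[e,0]/120).round(3),"F",np.round(s["force"],1))
E
python3 -c "from h import *;go(-105)"
```

```text
t 7.55 p [ 545.6 -242.2  108.6] tray -212.3 15.6 yaw 94.57 tilt [ 0.0056 -0.0031] shift [-0.127  0.895 -0.002] F [ 0.7 -0.7 -1.8]
```

Call:
{"name": "drive_tool", "arguments": {"series": "-0.13 0.35 0 0 0 0 0;-0.13 0.7 0 0 0 0 0;-0.13 0.9 0 0 0 0 0;-0.13 0.9 0 0 0 0 0;-0.13 0.9 0 0 0 0 0;-0.13 0.9 0 0 0 0 0"}}

```text
time_s: 8.15
eef_pos: [552.6, -134.7, 108.3]
ee_rot: [0.003, -0.039, 0.999, -0.002]
force: [-0.3, -0.3, -0.6]
grip_width: 0.23
```

Run:
```python
from h import *
go(-105);c=eyes.capture("wrist");t=eyes.capture("top")
a=cv2.resize(c["frame"],(480,360));b=cv2.resize(t["frame"][140:260,260:366],(318,360),interpolation=2)
cv2.imwrite("pics/c5.png",np.hstack([a,b])[:,:,::-1])
```

```text
t 8.15 p [ 552.6 -134.7  108.3] tray -105.8 -0.4 yaw 94.45 tilt [ 0.0058 -0.0034] shift [ 0.003  0.006 -0.   ] F [-0.3 -0.3 -0.6]
```

View pics/c5.png

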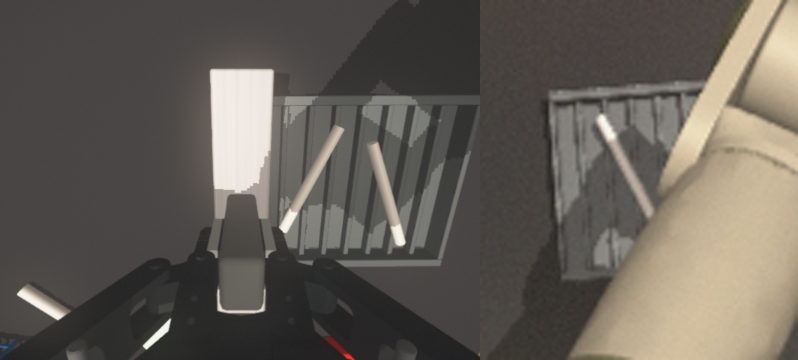

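Call:
{"name": "drive_tool", "arguments": {"series": "0 0 0.15 0 0 0 0;0 0 0.3 0 0 0 0;0 0 0.32 0 0 0 0;0 0 0.32 0 0 0 0;0 0 0.32 0 0 0 0"}}

```text
time_s: 8.75
eef_pos: [553.1, -135.0, 70.5]
ee_rot: [0.003, -0.039, 0.999, -0.002]
force: [0.5, -0.1, -2.2]
grip_width: 0.224
```

Call:
{"name": "drive_tool", "arguments": {"series": "0 0 0.01 0 0 0 0;0 0 0.015 0 0 0 0;0 0 0.015 0 0 0 0"}}

```text
time_s: 9.05
eef_pos: [553.1, -135.0, 68.9]
ee_rot: [0.003, -0.039, 0.999, -0.002]
force: [0.6, -0.1, -1.3]
grip_width: 0.228
```

Call:
{"name": "drive_tool", "arguments": {"series": "0 0 0.01 0 0 0 0;0 0 0.01 0 0 0 0;0 0 0.01 0 0 0 0"}}

```text
time_s: 9.35
eef_pos: [553.2, -135.1, 68.2]
ee_rot: [0.003, -0.039, 0.999, -0.002]
force: [-2.7, 0.2, 4.6]
grip_width: 0.226
```

```bash
python3 -c "from h import *;go(-105)"
```

```text
t 9.35 p [ 553.2 -135.1   68.2] tray -106.2 -1.0 yaw 94.44 tilt [ 0.0071 -0.004 ] shift [ 0.008  0.01  -0.   ] F [-2.7  0.2  4.6]
```

Call:
{"name": "drive_tool", "arguments": {"series": "0 0.04 0 0 0 0 0;0 0.08 0 0 0 0 0;0 0.12 0 0 0 0 0;0 0.16 0 0 0 0 0;0 0.2 -0.001 0 0 0 0;0 0.24 -0.001 0 0 0 0;0 0.28 -0.001 0 0 0 0;0 0.32 -0.002 0 0 0 0;0 0.36 -0.002 0 0 0 0;0 0.4 -0.002 0 0 0 0;0 0.44 -0.002 0 0 0 0;0 0.48 -0.002 0 0 0 0;0 0.5 -0.002 0 0 0 0;0 0.5 -0.002 0 0 0 0"}}

```text
time_s: 10.75
eef_pos: [548.6, -74.7, 68.2]
ee_rot: [0.003, -0.039, 0.999, -0.002]
force: [0.3, 0.5, 3.2]
grip_width: 0.224
```

Run:
```python
from h import *
go(-105);c=eyes.capture("wrist");s=eyes.capture("scene")
a=cv2.resize(c["frame"],(440,330));b=cv2.resize(s["frame"][225:345,275:405],(357,330),interpolation=2)
cv2.imwrite("pics/c6.png",cv2.convertScaleAbs(np.hstack([a,b])[:,:,::-1],alpha=1.3))
```

```text
t 10.75 p [548.6 -74.7  68.2] tray -45.7 -1.4 yaw 94.46 tilt [ 0.0071 -0.0034] shift [ 0.009 -0.494  0.002] F [0.3 0.5 3.2]
```

View pics/c6.png

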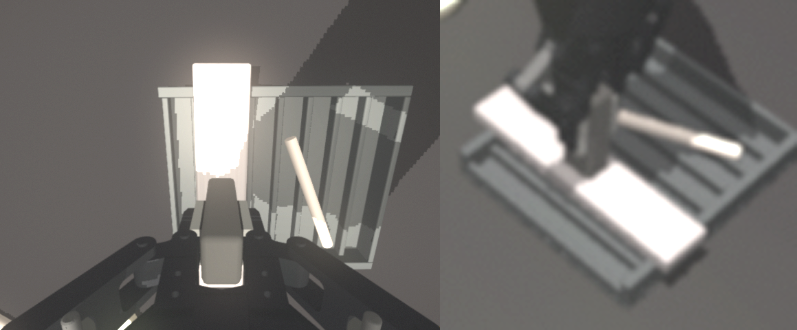

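Call:
{"name": "drive_tool", "arguments": {"series": "0 0.04 0 0 0 0 0;0 0.08 0 0 0 0 0;0 0.12 0 0 0 0 0;0 0.16 0 0 0 0 0;0 0.2 -0.001 0 0 0 0;0 0.24 -0.001 0 0 0 0;0 0.28 -0.001 0 0 0 0;0 0.32 -0.002 0 0 0 0;0 0.36 -0.002 0 0 0 0;0 0.4 -0.002 0 0 0 0;0 0.44 -0.002 0 0 0 0;0 0.48 -0.002 0 0 0 0;0 0.52 -0.002 0 0 0 0;0 0.56 -0.002 0 0 0 0;0 0.6 -0.002 0 0 0 0;0 0.64 -0.002 0 0 0 0;0 0.66 -0.002 0 0 0 0;0 0.66 -0.002 0 0 0 0"}}

```text
time_s: 12.65
eef_pos: [542.4, 4.7, 68.1]
ee_rot: [0.003, -0.039, 0.999, -0.001]
force: [0.7, 0.6, 4.5]
grip_width: 0.225
```

Run:
```python
from h import *
go(-105);c=eyes.capture("wrist");s=eyes.capture("scene")
for n,q in(("w",c),("s",s)):
    for d in nets.spot_in("rod_a_mid",q):
        r=d["rect"];g=lambda u,v:(lambda p:[((p-T0)@X).round(),((p-T0)@Y).round()])(atz(q,[u,v],9)[:2])
        print(n,np.round(r),round(d["confidence"],2),[g(r[i],r[j]) for i in(0,2) for j in(1,3)])
a=cv2.resize(c["frame"],(440,330));b=cv2.resize(s["frame"][225:345,275:405],(357,330),interpolation=2)
cv2.imwrite("pics/c7.png",cv2.convertScaleAbs(np.hstack([a,b])[:,:,::-1],alpha=1.3))
```

```text
t 12.65 p [542.4   4.7  68.1] tray 34.0 -1.9 yaw 94.45 tilt [ 0.007  -0.0024] shift [ 0.009 -1.158  0.003] F [0.7 0.6 4.5]
```

View pics/c7.png

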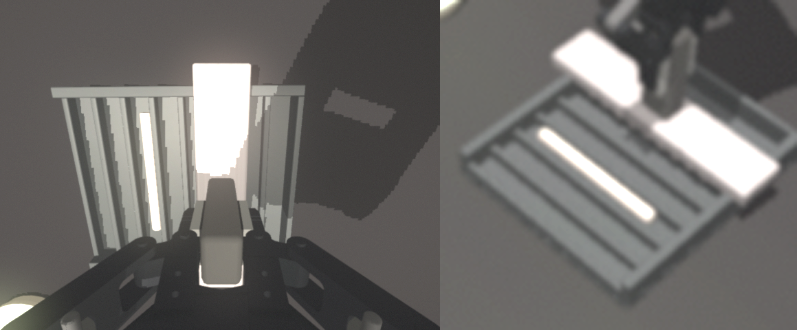

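Call:
{"name": "drive_tool", "arguments": {"series": "0 0.04 0 0 0 0 0;0 0.08 0 0 0 0 0;0 0.12 0 0 0 0 0;0 0.16 0 0 0 0 0;0 0.2 -0.001 0 0 0 0;0 0.24 -0.001 0 0 0 0;0 0.24 -0.001 0 0 0 0"}}

```text
time_s: 13.55
eef_pos: [540.1, 34.2, 68.1]
ee_rot: [0.003, -0.039, 0.999, -0.001]
force: [0.4, 0.8, 3.8]
grip_width: 0.223
```

```bash
cat > rods.py <<'E'
from h import *
def rods(n):
    c=eyes.capture(n);go(0)
    # rectify to tray plane at z=9+5 (rod top)
    g=np.array([[T0[0]+x*X[0]+y*Y[0],T0[1]+x*X[1]+y*Y[1],14] for y in range(75,-76,-1) for x in range(-94,95)])
    uv=proj(c,g).astype(np.float32).reshape(151,189,2)
    im=cv2.remap(c["frame"],uv[...,0],uv[...,1],cv2.INTER_LINEAR)
    m=((im.min(2)>150)*255).astype(np.uint8)
    for k in cv2.findContours(m,0,2)[0]:
        if cv2.contourArea(k)>150:
            (u,v),(w,h),a=cv2.minAreaRect(k);print(n,"tray xy",round(u-94),round(75-v),"size",round(w),round(h),"ang",round(a,1))
    return c,im
E
python3 - <<'E'
from rods import *
rods("wrist");rods("scene")
E
```

```text
t 13.6 p [540.1  34.2  68.1] tray 63.5 -2.0 yaw 94.43 tilt [ 0.0068 -0.0008] shift [ 0.013 -0.53   0.001] F [0.5 1.5 4.3]
wrist tray xy 33 6 size 70 8 ang 90.0
wrist tray xy -28 5 size 110 8 ang 90.0
wrist tray xy 60 38 size 75 51 ang 90.0
t 13.65 p [540.1  34.1  68.1] tray 63.5 -2.0 yaw 94.42 tilt [ 0.0068 -0.0005] shift [ 0.013 -0.529  0.   ] F [0.6 1.9 4.9]
scene tray xy 77 -35 size 80 34 ang 90.0
scene tray xy 32 -15 size 9 112 ang 0.0
scene tray xy -30 4 size 11 112 ang 0.0
scene tray xy 78 52 size 47 33 ang 90.0
```

Call:
{"name": "drive_tool", "arguments": {"series": "0 0 -0.25 0 0 0 0;0 0 -0.5 0 0 0 0;0 -0.3 -0.5 0 0 0 0;0 -0.6 -0.5 0 0 0 0;0 -0.95 -0.5 0 0 0 0;0 -0.95 -0.5 0 0 0 0;0 -0.95 -0.5 0 0 0 0"}}

```text
time_s: 14.35
eef_pos: [547.7, -79.6, 127.2]
ee_rot: [0.002, -0.038, 0.999, 0.0]
force: [-0.3, -0.2, -1.6]
grip_width: 0.222
```

Call:
{"name": "drive_tool", "arguments": {"series": "0 -0.35 0 0 0 0 0;0 -0.7 0 0 0 0 0;0 -0.98 0 0 0 0 0;0 -0.98 0 0 0 0 0;0 -0.98 0 0 0 0 0"}}

```text
time_s: 14.85
eef_pos: [556.3, -195.7, 126.4]
ee_rot: [0.001, -0.038, 0.999, 0.001]
force: [-1.0, 0.7, -1.1]
grip_width: 0.227
```

Call:
{"name": "drive_tool", "arguments": {"series": "0 -0.25 0 0 0 0 0;0 -0.45 0.1 0 0 0 0;0 -0.45 0.25 0 0 0 0;0 -0.45 0.4 0 0 0 0;0 -0.45 0.45 0 0 0 0;0 -0.45 0.45 0 0 0 0;0 -0.45 0.45 0 0 0 0"}}

```text
time_s: 15.55
eef_pos: [561.0, -248.8, 73.2]
ee_rot: [0.002, -0.038, 0.999, 0.001]
force: [0.8, 0.4, -1.0]
grip_width: 0.222
```

Run:
```python
from rods import *
rods("wrist");rods("scene");rods("top");print(telemetry.sense()["ee_rot"])
```

```text
t 15.6 p [ 561.1 -249.1   73.3] tray -220.5 0.8 yaw 94.39 tilt [0.004  0.0017] shift [0.007 1.837 0.003] F [-0.3 -0.3 -1.9]
wrist tray xy -31 -4 size 10 91 ang 0.0
t 15.65 p [ 561.  -249.2   73.3] tray -220.6 0.9 yaw 94.37 tilt [0.0041 0.0017] shift [0.007 1.839 0.002] F [-0.   0.6 -2.3]
scene tray xy -30 -16 size 73 11 ang 90.0
scene tray xy 32 -15 size 9 112 ang 0.0
t 15.7 p [ 560.9 -249.4   73.3] tray -220.8 0.9 yaw 94.36 tilt [0.004  0.0017] shift [0.006 1.84  0.002] F [ 0.4  0.2 -1.7]
top tray xy -28 -12 size 11 77 ang 0.0
top tray xy 32 -14 size 112 11 ang 90.0
[ 2.05433815e-03 -3.80328125e-02  9.99274092e-01  7.56976090e-04]
```

Call:
{"name": "drive_tool", "arguments": {"series": "0 0 0.1 0 0 0 0;0 0 0.17 0 0 0 0;0 0 0.175 0 0 0 0;0 0 0.18 0 0 0 0;0 0 0.18 0 0 0 0"}}

```text
time_s: 16.2
eef_pos: [560.9, -249.3, 51.4]
ee_rot: [0.002, -0.038, 0.999, 0.001]
force: [0.0, 0.7, -0.9]
grip_width: 0.223
```

Call:
{"name": "drive_tool", "arguments": {"series": "0 0 0.005 0 0 0 0;0 0 0.009 0 0 0 0;0 0 0.009 0 0 0 0"}}

```text
time_s: 16.5
eef_pos: [561.0, -249.4, 50.8]
ee_rot: [0.002, -0.038, 0.999, 0.001]
force: [-3.1, 0.2, 3.9]
grip_width: 0.22
```

Call:
{"name": "drive_tool", "arguments": {"series": "0 0 0 0 0 0 0.3;0 0 0 0 0 0 0.5;0 0 0 0 0 0 0.7;0 0 0 0 0 0 0.7;0 0 0 0 0 0 0.7;0 0 0 0 0 0 0.7"}}

```text
time_s: 17.1
eef_pos: [560.9, -249.4, 50.8]
ee_rot: [0.002, -0.038, 0.999, 0.001]
force: [-0.3, -0.9, -0.2]
grip_width: 0.697
```

Call:
{"name": "drive_tool", "arguments": {"series": "0 0 -0.2 0 0 0 0.7;0 0 -0.5 0 0 0 0.7;0 0 -0.8 0 0 0 0.7;0 0 -0.98 0 0 0 0.7;0 0 -0.98 0 0 0 0.7"}}

```text
time_s: 17.6
eef_pos: [561.6, -250.3, 171.8]
ee_rot: [0.004, -0.038, 0.999, -0.001]
force: [0.6, -0.3, -0.6]
grip_width: 0.697
```

Call:
{"name": "drive_tool", "arguments": {"series": "0.5 0 -0.2 0 0 0 0.7;0.9 0 -0.5 0 0 0 0.7;0.9 0 -0.8 0 0 0 0.7;0.9 0 -0.8 0 0 0 0.7;0.9 0 -0.8 0 0 0 0.7;0.9 0 -0.8 0 0 0 0.7"}}

```text
time_s: 18.2
eef_pos: [453.1, -258.0, 265.0]
ee_rot: [0.003, -0.038, 0.999, -0.0]
force: [-0.3, 0.4, -0.0]
grip_width: 0.699
```

Run:
```python
from rods import *
w,_=rods("wrist");s,i=rods("scene");t,_=rods("top")
a=cv2.resize(w["frame"],(440,330));b=cv2.resize(s["frame"][220:430,160:410],(360,330))
cv2.imwrite("pics/c8.png",np.hstack([a,b])[:,:,::-1])
```

```text
t 18.25 p [ 453.1 -257.9  264.9] tray -220.3 109.1 yaw 94.39 tilt [0.0065 0.0005] shift [-0.896  1.842  0.006] F [-0.6 -0.4 -0.9]
wrist tray xy 32 -14 size 111 8 ang 90.0
wrist tray xy -30 5 size 110 10 ang 90.0
t 18.3 p [ 453.2 -257.9  265. ] tray -220.2 109.0 yaw 94.4 tilt [0.0066 0.0004] shift [-0.896  1.842  0.006] F [-0.3  0.5 -0.3]
scene tray xy 32 -16 size 111 9 ang 90.0
scene tray xy -30 4 size 111 11 ang 90.0
t 18.35 p [ 453.2 -258.   265.2] tray -220.3 109.0 yaw 94.39 tilt [0.0068 0.0002] shift [-0.895  1.842  0.005] F [-0.4 -0.2 -0.4]
top tray xy 32 -14 size 11 112 ang -0.0
top tray xy -28 6 size 111 11 ang 90.0
```

View pics/c8.png

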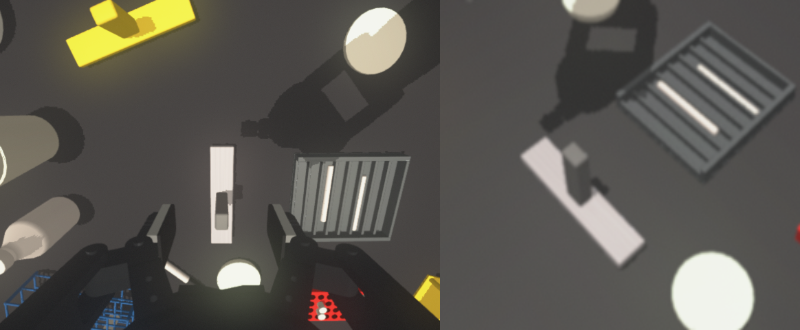

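Both rods lie in grooves and parallel with them. The rake stands upright beside the tray, and the gripper is well clear.

```bash
python3 -c "
from rig import ctrl;print(ctrl.finish_job())"
```

```text
the job is handed in; nothing more can be done
None
```

I picked up the grey rake by its handle and combed it along the tray's rims from the open side towards the end wall. Both rods dropped into grooves. I then stood the rake on the bench beside the open side, let go, backed off and handed the job in at about 18 s of the 58 s allowed. The hand-in gave no verdict.

- **Rods:** in the last pictures from all three cameras, both lie parallel with the grooves to about 1° and are fully visible. Their centres are at tray x ≈ -29, y ≈ +5 mm and x ≈ +32, y ≈ -15 mm. That is 2 to 6 mm off the nearest groove centres at ±34.5 mm, within the play in the groove plus calibration error. I did not measure the rods' height separately; it follows from them lying in the grooves.
- **Rake:** it stands upright on its teeth. The force reading showed the teeth touching the bench at the same tool height at which I had gripped it.
- **Robot:** after release it touches nothing. The wrist force readings stayed at about 6 N or less, and the gripper stayed clear of the rods.

No check failed.

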